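# Roll the filter cartridge to the stop and slip it onto the extractor port

### The arm

A 6-joint arm with a two-finger parallel gripper is mounted at the origin on the work surface. World frame = base frame: x ahead of the robot, y to its left, z up, the work surface at z = 0. Lengths are in m, angles in rad, forces in N, time in s.
With the tool pointing down it reaches from about 0.375 to 0.925 m from the base axis. Payload 5.7 kg.
Tool frame: the origin (TCP) lies midway between the tips of the shut fingers; the grasp point (between the pads) lies 19 mm behind it; z points along the fingers, y is the line along which they close (so a half turn about z gives the same grasp; the last joint's range is limited). The gripper opens to 88 mm and grips with 3 to 60 N. Pads are 20 mm wide; open, the fingers measure 115 mm over their backs; the gripper's body (75 mm by 178 mm) begins 61 mm behind the grasp point.
Start: joints at [-1.219, 0.359, 1.51, -0, 1.272, -0.115], TCP at [0.27, -0.536, 0.223] pointing down, gripper open.
Joint ranges: [-2.97, 2.97], [-1.01, 2.36], [0.21, 2.38], [-0.96, 4.11], [0.2, 2.71], [-2.98, 2.98]. Speed limits (rad/s): [2.39, 2.39, 3.14, 3.14, 3.14, 3.14].

### API

Orientations are given as a unit quaternion [x, y, z, w].
In Python, from station import bot gives the robot as it stands. The module is installed in compiled form; this text tells all that it offers.
- The arm moves only by the tool apply_moves, never from a script. Its argument "deltas" is a list of rows, each an object with "rotation": the turn, a rotation vector about the world's x, y, z scaled (see below), a list of three; "travel": the shift along the world's x, y, z scaled (see below), a list of three; "claw": the closure, from 0 (fully open) to 1 (shut). In form: [{"rotation": [wx, wy, wz], "travel": [tx, ty, tz], "claw": claw}, ...]. A call has exactly 10 rows; each row shifts and turns the commanded pose from where the row before left it; what a row does not reach is not made up. The controller multiplies each number of a shift by 0.03 m and each number of a turn by 1.5 rad. A row lasts 1/10 s, in which the tool goes at most 50 mm and 8.59 degrees, less where a joint would pass 70% of its speed; a pose out of reach is approached as far as the arm can. A call with a number of a shift or a turn outside -1 to 1 is refused whole. A call with a gripper value outside its range is refused whole. The fingers move at their own pace and stop on an object; "squeeze" is the grip in N (left out, the last holds). Time passes only in rows, so rows that do not move let the fingers close, or fill a call up. It gives the time, the measured TCP pose, the force, the opening and the grip force at its end, in the units of the state.
- bot.get_state(): the state, without advancing time (a new reading comes with each control period).
- bot.grab_frame(name): name is "side" or "top"; returns (picture, depth): 384x512x3 uint8, red, green, blue; 384x512 float32, m along the optical axis (not along the pixel's ray), 0 where there is no reading.
- bot.camera_info(name): a dict with "fx", "fy", "cx", "cy" (pixels), "pose" (4x4, takes a point from camera to world coordinates). Camera axes: x right, y up, looking along -z (the intrinsics and any distortion apply to the point x, -y, -z); pixel columns grow to the right and rows downward; lengths in m; the calibration is good to about 2 mm. A picture is of the moment at which its call begins. camera_info takes no time and is no camera call.
- bot.sign_off(): hands the job in; it is judged then, once.
Trained networks look in the newest picture that a camera, given by its name, has taken for a name from the list of things; names that differ only in an ending like _2 or _b are one class to them, and where a whole thing is asked for, a point or a joint stands for the part that bears it (a point fixed in the world has none). Each returns a list of dicts, best first, with "conf" (0 to 1); they miss things now and then, are a little off and sometimes report something else, mostly with a low value. They report only what shows in the picture. A call takes as long as a camera call. They do not tell look-alikes from the thing itself.
- bot.outline_of(target, camera): "mask" (384x512 bool, what is visible of it) and "point" ([column, row] in pixels, amid what is visible of it).
The state is a dict: "time": time; "joints": joint angles; "qvel": joint speeds; "joint_torque": joint torques, N m; "tool_pos": TCP position; "orientation": TCP orientation; "contact_force": force on the tool from outside, world axes, zero at the start; "wrist_torque": the same for the moment, N m; "finger_gap": finger opening in m; "grip_force": force on a finger pad.
Only numpy, scipy, OpenCV 4.12 (cv2) and the standard library are available. Lean on these libraries where they do the work, as an engineer would, in place of code of your own. Each camera call takes 0.05 s, during which the arm holds its last target. There are 200 camera calls.

### The job

Fit the white filter cartridge to the fume extractor: roll it along the bench, under the bench light, until it lies along the blue stop rail, then push its free end so that its black socket slides fully home on the metal spigot. Roll and slide it without lifting it off the bench or standing it up, do not bump the bench light, and leave the solder spool, circuit board and screwdriver where they are.

Things in the scene. Friction and masses are not known exactly. Their poses are not given: they have to be found in the camera images.
- station: Fume extractor station, fixed. Origin on the bench top below the axis of a cartridge lying against the stop; z up. The cartridge rolls in along the station's +x. White fan unit, 180 x 160 x 230 mm high, at x -90 to +90, y -266 to -106 mm; its metal spigot points along +y. A 200 mm high steel bracket for the light stands behind the stop rail at x +85, y +265 mm, its arm reaching to x -37.
- stop_line (a point): Centre point for a cartridge lying against the stop: station x 0, y +50 mm, 36 mm above the bench; axes as the station. The fixed blue stop rail (22 mm thick, 40 mm high) runs along y from station y -45 to +195 mm; its flat face is 36 mm to +x of this point.
- light: Fixed tubular bench light, part of the station, same origin and axes: white tube 32 mm thick (36 at the black ends), axis along y at x -25 mm, 190 mm above the bench (underside 172 mm), from y -106 to +300 mm. It hangs over the cartridge's final place, so there the hand must reach under it from the -x side, leaning back 35 to 45 degrees from vertical (fingers pointing to +x and down).
- spigot_root (a point): Point on the spigot's axis where it meets its flange: station x 0, y -100 mm, 36 mm above the bench; axes as the station. The aluminium spigot, 50 mm in diameter, reaches 40 mm from here in +y; its last 12 mm taper to 36 mm. The socket's mouth comes up against the flange (68 mm across) when fully home.
- cartridge_center (a point): Centre of the loose cartridge, a cylinder 140 mm long, 36 mm above the bench. Axis = its own y (x, z turn as it rolls). White body with green stripes, 72 mm diameter, y -25 to +70 mm; black socket collar, 70 mm diameter, y -70 to -25. Starts 110 to 165 mm to -x of the stop line, socket towards the fan unit, clear of the spigot, up to 0.15 rad askew. 0.25 to 0.49 kg, rolls freely.
- socket_mouth (a point): Centre of the open mouth of the cartridge's socket (bore 58 mm, 45 mm deep, 4 mm clearance all round the spigot), 70 mm from the cartridge's centre along its own -y, which points out of the mouth.
- spool: Solder spool standing on end behind the stop rail, bystander: 60 mm in diameter, 50 mm high, origin at the centre of its underside.
- board: Green circuit board lying flat in front of the fan unit, bystander: 100 x 80 mm, 18 mm high with its parts, origin at the centre of its underside.
- screwdriver: Screwdriver lying on the bench at the station's +y side, bystander: 180 mm long along its own x, handle 26 mm thick, origin at the bench under its middle.
There are look-alikes about, which are no part of the job. Of the things that look like the part that bears cartridge_center, the middle-sized one is meant.

How it is judged:
On the way, in this order (a step that is already met when the one before it is completed fails the run):
1. the cartridge rolls along the bench: it has turned at least 80 degrees about its axis (angle between cartridge_center's own z axis and vertical above 1.4 rad and height (world z) of cartridge_center below 0.046 m), for 0.1 s.
2. the cartridge lies along the stop rail, in line with the spigot (axis within 7 mm and 0.1 rad) (x of cartridge_center in the frame of station between -0.007 and 0.007 m and angle between the y axis of cartridge_center and the y axis of station, either way round below 0.1 rad and height (world z) of cartridge_center below 0.046 m), for 0.2 s.
At the end, for the whole second after the job is handed in: The cartridge lies on the bench along the stop rail, in line with the spigot within 7 mm and 0.1 rad, at rest, with the mouth of its socket no more than 6 mm from the spigot's flange (all of step 2 and y of socket_mouth in the frame of spigot_root below 0.006 m and linear speed of cartridge below 0.02 m/s); the robot touches nothing.
It fails at once if the cartridge is lifted off the bench (centre more than 15 mm above its lying height) (height (world z) of cartridge_center above 0.051 m).
It fails at once if the cartridge is stood up (its axis more than 0.35 rad from level) (angle between cartridge_center's own y axis and vertical below 1.22 rad or angle between cartridge_center's own y axis and vertical above 1.92 rad).
It fails at once if the robot bumps the bench light (more than 4 N) (contact force between any of the arm, the fingers and light above 4 N).
It fails at once if the solder spool, circuit board or screwdriver is moved by more than 20 mm (distance of any of spool, board, screwdriver from where it was at the start of the episode above 0.02 m).
It also fails if it takes over 51 s, if anything falls off the work surface, if the arm or the gripper's body presses on something with over 40 N, if the wrist force passes 120 N, or if a joint passes its speed limit or range.

## Working session

There is one attempt and no reset: what is moved stays moved. The work goes in short steps, Python scripts to look and compute and a tool call to move; the robot and the scene stay as the last step left them, time stands still between calls to the robot, and variables do not carry over. Pictures are saved under pics/ and viewed, at most 10 in all, crops included, and the job is handed in when it is done.

Besides the shell and the picture viewer there is one more tool, called after "Request:" as name([rows], argument=value, ...), one row to a line, values as JSON. apply_moves: Moves the arm, as the interface text tells. Shifts and turns lie within -1 to 1; 1 stands for 0.03 m of shift or 1.5 rad of turn. Its arguments: {"type":"object","properties":{"deltas":{"type":"array","items":{"type":"object","properties":{"rotation":{"type":"array","items":{"type":"number"}},"travel":{"type":"array","items":{"type":"number"}},"claw":{"type":"number"}}}},"squeeze":{"type":"number"}},"required":["deltas"]}

```bash
mkdir -p pics; cat > h.py <<'E'
import numpy as np,cv2
from station import bot
def cloud(n):
    im,d=bot.grab_frame(n);c=bot.camera_info(n)
    v,u=np.mgrid[:384,:512]
    P=np.stack([(u-c['cx'])/c['fx']*d,-(v-c['cy'])/c['fy']*d,-d],-1)
    T=np.array(c['pose']);W=P@T[:3,:3].T+T[:3,3]; W[d<=0]=np.nan
    return im,W
E
python3 - <<'E'
from h import *
print(bot.camera_info('top').keys())
ims=[]
for n in('top','side'):
    im,W=cloud(n);ims.append(im)
    for t in('cartridge_center','station','light','spool','board','screwdriver'):
        for r in bot.outline_of(t,n)[:4]:
            p=W[r['mask']];p=p[~np.isnan(p[:,0])]
            if len(p)==0: continue
            print(n,t,round(r['conf'],2),np.round(r['point']),len(p),np.median(p,0).round(3),np.percentile(p,2,0).round(3),np.percentile(p,98,0).round(3))
for n,i in zip(('top','side'),ims): cv2.imwrite(f'pics/{n}0.png',i[...,::-1])
E
```

```text
dict_keys(['fx', 'fy', 'cx', 'cy', 'pose'])
top cartridge_center 0.91 [326. 280.] 815 [ 0.336 -0.092  0.045] [ 0.291 -0.125  0.006] [ 0.382 -0.064  0.05 ]
top cartridge_center 0.86 [282. 210.] 1700 [0.494 0.016 0.067] [ 0.461 -0.051  0.039] [0.53  0.082 0.074]
top station 0.91 [355. 130.] 14546 [ 0.655 -0.127  0.207] [ 0.591 -0.268  0.007] [0.77  0.268 0.232]
top light 0.86 [250. 142.] 3111 [0.62  0.084 0.204] [ 0.582 -0.11   0.189] [0.66  0.276 0.208]
top spool 0.73 [291. 100.] 560 [ 0.766 -0.005  0.049] [ 0.745 -0.034 -0.   ] [0.799 0.02  0.052]
top board 0.89 [379. 206.] 1204 [ 0.517 -0.238  0.005] [ 0.466 -0.288  0.   ] [ 0.569 -0.19   0.018]
top screwdriver 0.65 [157. 197.] 394 [0.52  0.325 0.023] [0.472 0.304 0.013] [0.627 0.359 0.027]
side cartridge_center 0.82 [275. 196.] 1189 [0.485 0.057 0.059] [ 0.459 -0.053  0.004] [0.526 0.089 0.074]
side cartridge_center 0.81 [325. 240.] 4181 [0.302 0.204 0.084] [0.219 0.107 0.021] [0.396 0.269 0.104]
side cartridge_center 0.57 [342. 190.] 558 [ 0.333 -0.078  0.038] [ 0.289 -0.102  0.01 ] [ 0.38  -0.058  0.051]
side station 0.55 [235. 149.] 7948 [ 0.658 -0.104  0.163] [ 0.586 -0.254  0.005] [0.763 0.283 0.233]
side light 0.81 [212. 156.] 1377 [0.607 0.154 0.202] [ 0.578 -0.108  0.118] [0.693 0.287 0.209]
side board 0.94 [300. 163.] 403 [ 0.518 -0.234  0.007] [ 0.465 -0.288  0.003] [ 0.569 -0.182  0.02 ]
side screwdriver 0.91 [208. 268.] 533 [0.516 0.333 0.021] [0.47  0.31  0.009] [0.618 0.36  0.028]
```

View pics/top0.png

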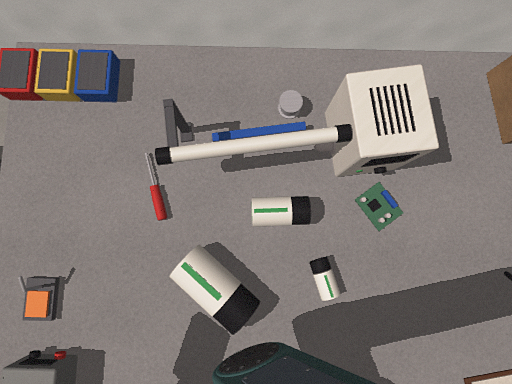

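View pics/side0.png

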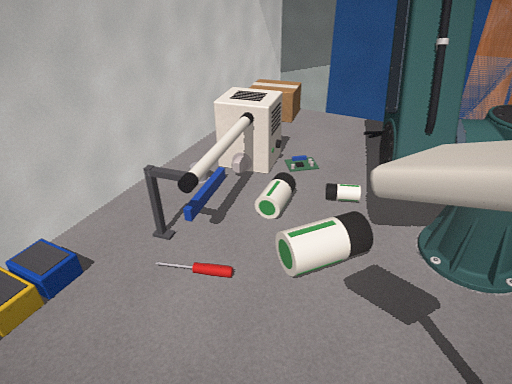

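Top view: the middle-sized cartridge is at about (280,210) px with its socket to the right, towards the fan at (380,115). The light tube runs from (165,155) to (345,132), with the blue rail behind it. The larger cartridge at (215,288) and the smaller one at (325,278) are look-alikes. The side view agrees: the cartridge is at (275,196). Next I'll fit the station and cartridge axes.

```bash
python3 - <<'E'
from h import *
from scipy.spatial.transform import Rotation as R
from scipy.optimize import least_squares
im,W=cloud('top')
hsv=cv2.cvtColor(im,cv2.COLOR_RGB2HSV)
# rail top
m=(abs(hsv[...,0].astype(int)-110)<12)&(hsv[...,1]>130)&(abs(W[...,2]-.04)<.005)&(W[...,1]>-.2)&(W[...,1]<.35)&(W[...,0]>.58)
p=W[m];print('rail n',len(p),p.min(0).round(3),p.max(0).round(3))
k=np.polyfit(p[:,1],p[:,0],1);print('rail x=',k)
# light cylinder: known z .19, r .016
l=max(bot.outline_of('light','top'),key=lambda r:r['conf'])['mask']
p=W[l];p=p[(p[:,2]>.195)&(p[:,2]<.212)]
def f(q): return np.hypot((p[:,0]-q[0]-q[1]*p[:,1])*np.cos(np.arctan(q[1])),p[:,2]-.19)-.016
s=least_squares(f,[.62,-.1],loss='soft_l1',f_scale=.002);print('light x=',s.x,np.abs(s.fun).mean())
b=s.x[1];th=np.arctan(-b);ex=np.array([np.cos(th),np.sin(th)]);ey=np.array([-ex[1],ex[0]])
print('theta',th,'ends along ey',np.percentile(p[:,:2]@ey,[.5,99.5]))
# fan top face
F=W.reshape(-1,3);F=F[(abs(F[:,2]-.23)<.006)&(F[:,0]>.5)&(F[:,1]<0)]
print('fan',cv2.minAreaRect(F[:,:2].astype(np.float32)))
print('fan y',np.percentile(F[:,:2]@ey,[1,99]),'x',np.percentile(F[:,:2]@ex,[1,99]))
# cartridge
p=np.concatenate([W[r['mask']] for r in bot.outline_of('cartridge_center','top') if abs(r['point'][0]-282)<15])
p=p[p[:,2]>.04]
g=lambda q:np.hypot((p[:,0]-q[0]-q[1]*p[:,1])*np.cos(np.arctan(q[1])),p[:,2]-.036)-.036
s=least_squares(g,[.49,-.0],loss='soft_l1',f_scale=.002);c=np.arctan(-s.x[1]);a=np.array([-np.sin(c),np.cos(c)])
print('cart x=',s.x,'ang',c,np.abs(s.fun).mean(),'along',np.percentile(p[:,:2]@a,[.5,99.5]))
st=bot.get_state();print(st['time'],st['orientation'],R.from_quat(st['orientation']).as_matrix().round(3))
E
```

```text
rail n 733 [ 0.67  -0.045  0.035] [0.724 0.191 0.044]
rail x= [-0.15115392  0.70792345]
light x= [ 0.63558212 -0.15226998] 0.0010135107283843843
theta 0.15110923774786525 ends along ey [-0.21137788  0.18916531]
fan ((0.6897664070129395, -0.1917392611503601), (0.1795215755701065, 0.15966616570949554), 8.54085922241211)
fan y [-0.37055241 -0.21568952] x [0.56509437 0.73939877]
cart x= [ 0.49717244 -0.05898926] ang 0.05892097901937318 0.001125321267489293 along [-0.08210863  0.05527146]
0.85 [ 9.72888619e-01  2.31274141e-01  1.15545135e-06 -7.92293657e-05] [[ 0.893  0.45  -0.   ]
 [ 0.45  -0.893  0.   ]
 [ 0.    -0.    -1.   ]]
```

Request:
apply_moves([
  {"rotation": [0,0,-0.072],"travel": [0.28,0.86,0],"claw": 0},
  {"rotation": [0,0,-0.072],"travel": [0.28,0.86,0],"claw": 0},
  {"rotation": [0,0,0],"travel": [0.28,0.86,0],"claw": 0},
  {"rotation": [0,0,0],"travel": [0.28,0.86,0],"claw": 0},
  {"rotation": [0,0,0],"travel": [0.28,0.86,0],"claw": 0},
  {"rotation": [0,0,0],"travel": [0.28,0.86,0],"claw": 0},
  {"rotation": [0,0,0],"travel": [0.28,0.86,0],"claw": 0},
  {"rotation": [0,0,0],"travel": [0.28,0.86,0],"claw": 0},
  {"rotation": [0,0,0],"travel": [0.28,0.86,0],"claw": 0},
  {"rotation": [0,0,0],"travel": [0.28,0.86,0],"claw": 0},
])

```text
time: 1.85
tool_pos: [0.3543, -0.2768, 0.2228]
orientation: [0.992, 0.125, 0.0, 0.0]
contact_force: [1.1, 0.9, 0.3]
finger_gap: 0.0877
grip_force: 0.0
```

Request:
apply_moves([
  {"rotation": [0.02,-0.078,0],"travel": [0.28,0.86,0],"claw": 0},
  {"rotation": [0.02,-0.078,0],"travel": [0.28,0.86,0],"claw": 0},
  {"rotation": [0.02,-0.078,0],"travel": [0.28,0.86,0],"claw": 0},
  {"rotation": [0,0,0],"travel": [0.28,0.86,0],"claw": 0},
  {"rotation": [0,0,0],"travel": [0.28,0.86,0],"claw": 0},
  {"rotation": [0,0,0],"travel": [0.28,0.86,0],"claw": 0},
  {"rotation": [0,0,0],"travel": [0.28,0.86,0],"claw": 0},
  {"rotation": [0,0,0],"travel": [0.28,0.86,0],"claw": 0},
  {"rotation": [0,0,0],"travel": [0.28,0.86,0],"claw": 0},
  {"rotation": [0,0,0],"travel": [0.28,0.86,0],"claw": 0},
])

```text
time: 2.85
tool_pos: [0.4383, -0.0187, 0.223]
orientation: [0.976, 0.123, 0.179, -0.022]
contact_force: [-0.3, -0.0, 0.1]
finger_gap: 0.0878
grip_force: 0.0
```

Request:
apply_moves([
  {"rotation": [0.02,-0.078,0],"travel": [0,-0.03,-0.87],"claw": 0},
  {"rotation": [0.02,-0.078,0],"travel": [0,-0.03,-0.87],"claw": 0},
  {"rotation": [0.02,-0.078,0],"travel": [0,-0.03,-0.87],"claw": 0},
  {"rotation": [0,0,0],"travel": [0,-0.03,-0.87],"claw": 0},
  {"rotation": [0,0,0],"travel": [0,-0.03,-0.87],"claw": 0},
  {"rotation": [0,0,0],"travel": [0,-0.03,-0.87],"claw": 0},
  {"rotation": [0,0,0],"travel": [0,-0.03,-0.87],"claw": 0},
  {"rotation": [0,0,0],"travel": [0,0,0],"claw": 0},
  {"rotation": [0,0,0],"travel": [0,0,0],"claw": 0},
  {"rotation": [0,0,0],"travel": [0,0,0],"claw": 0},
])

```text
time: 3.85
tool_pos: [0.4588, -0.0166, 0.0861]
orientation: [0.953, 0.134, 0.267, -0.058]
contact_force: [-0.6, -0.2, 0.6]
finger_gap: 0.0878
grip_force: 0.0
```

Request:
apply_moves([
  {"rotation": [-0.02,0.078,0],"travel": [-0.3,0,0],"claw": 0},
  {"rotation": [-0.02,0.078,0],"travel": [-0.3,-0.05,0],"claw": 0},
  {"rotation": [-0.006,0.026,0],"travel": [-0.3,-0.05,0],"claw": 0},
  {"rotation": [0,0,0],"travel": [0,0,0],"claw": 0},
  {"rotation": [0,0,0],"travel": [0,0,-0.5],"claw": 0},
  {"rotation": [0,0,0],"travel": [0,0,-0.5],"claw": 0},
  {"rotation": [0,0,0],"travel": [0,0,-0.5],"claw": 0},
  {"rotation": [0,0,0],"travel": [0,0,0],"claw": 0},
  {"rotation": [0,0,0],"travel": [0,0,0],"claw": 0},
  {"rotation": [0,0,0],"travel": [0,0,0],"claw": 0},
])

```text
time: 4.85
tool_pos: [0.4425, -0.0097, 0.0401]
orientation: [0.968, 0.138, 0.201, -0.064]
contact_force: [0.1, -0.1, -1.0]
finger_gap: 0.0879
grip_force: 0.0
```

```bash
cat >> h.py <<'E'
from scipy.spatial.transform import Rotation as R
from scipy.optimize import least_squares
TH=.151;O=np.array([.662,-.0078]);EX=np.array([np.cos(TH),np.sin(TH)]);EY=np.array([-EX[1],EX[0]])
def st(p): d=np.asarray(p)[:2]-O; return np.array([d@EX,d@EY])
def tool():
    s=bot.get_state();m=R.from_quat(s['orientation']).as_matrix()
    print('t',s['time'],'tcp',np.round(s['tool_pos'],4),'st',st(s['tool_pos']).round(4),'lean',np.arccos(-m[2,2]).round(3),'yaw of -y',np.arctan2(m[0,1],-m[1,1]).round(3),'zdir yaw',np.arctan2(m[1,2],m[0,2]).round(3),'F',np.round(s['contact_force'],1))
def cart(cams=('top','side')):
    for n in cams:
        im,W=cloud(n)
        for r in bot.outline_of('cartridge_center',n):
            p=W[r['mask']];p=p[~np.isnan(p[:,0])]
            if len(p)<60: continue
            d=p[:,:2]-O;q=np.c_[d@EX,d@EY,p[:,2]]
            if q[:,2].max()>.09 or not -.2<np.median(q[:,0])<.06: continue
            q=q[q[:,2]>.02]
            q=q[np.ones(len(q),bool)]
            g=lambda v:np.hypot((q[:,0]-v[0]-v[1]*q[:,1])*np.cos(np.arctan(v[1])),q[:,2]-.036)-.036
            s=least_squares(g,[np.median(q[:,0]),0],loss='soft_l1',f_scale=.001)
            lo,hi=np.percentile(q[:,1],[1,99]);c=(lo+hi)/2
            print(n,'conf',round(r['conf'],2),'axis x at y=0:',s.x.round(4),'ctr x',round(s.x[0]+s.x[1]*c,4),'y',lo.round(4),hi.round(4),'res',np.abs(s.fun).mean().round(4),len(q))
E
python3 -c "
from h import *
tool();cart()"
```

```text
t 4.85 tcp [ 0.4425 -0.0097  0.0401] st [-0.2173  0.0312] lean 0.426 yaw of -y 0.298 zdir yaw 0.451 F [ 0.1 -0.1 -1. ]
top conf 0.94 axis x at y=0: [-0.1648  0.0916] ctr x -0.1603 y -0.0202 0.1168 res 0.0011 1685
side conf 0.84 axis x at y=0: [-0.1634  0.0874] ctr x -0.1588 y -0.0168 0.1224 res 0.0048 1083
```

```bash
cat >> h.py <<'E'
def rot(lean,yaw=TH):
    "world rotvec/1.5 from the present to the target orientation"
    ex=np.array([np.cos(yaw),np.sin(yaw),0]);ey=np.array([-ex[1],ex[0],0]);z=np.sin(lean)*ex-np.cos(lean)*np.array([0,0,1.])
    T=np.c_[np.cross(-ey,z),-ey,z]
    v=(R.from_matrix(T)*R.from_quat(bot.get_state()['orientation']).inv()).as_rotvec()
    print('rot to',lean,(v/1.5).round(4),'rad',np.linalg.norm(v).round(3))
E
python3 -c "
from h import *
rot(.42);rot(.3)"
```

```text
rot to 0.42 [-0.0447 -0.0097 -0.0981] rad 0.162
rot to 0.3 [-0.0624  0.0684 -0.0953] rad 0.199
```

Request:
apply_moves([
  {"rotation": [-0.022,-0.005,-0.049],"travel": [-0.03,0.2,0],"claw": 0},
  {"rotation": [-0.022,-0.005,-0.049],"travel": [-0.03,0.2,0],"claw": 0},
  {"rotation": [0,0,0],"travel": [0.26,0.04,0],"claw": 0},
  {"rotation": [0,0,0],"travel": [0.26,0.04,0],"claw": 0},
  {"rotation": [0,0,0],"travel": [0.26,0.04,0],"claw": 0},
  {"rotation": [0,0,0],"travel": [0.26,0.04,0],"claw": 0},
  {"rotation": [0,0,0],"travel": [0.26,0.04,0],"claw": 0},
  {"rotation": [0,0,0],"travel": [0.26,0.04,0],"claw": 0},
  {"rotation": [0,0,0],"travel": [0.26,0.04,0],"claw": 0},
  {"rotation": [0,0,0],"travel": [0.26,0.04,0],"claw": 0},
])

```text
time: 6.05
tool_pos: [0.505, 0.0094, 0.0431]
orientation: [0.976, 0.075, 0.206, -0.022]
contact_force: [-8.5, -0.9, 11.5]
finger_gap: 0.0876
grip_force: 6.4
```

```bash
python3 -c "
from h import *
tool();cart();rot(.7)"
```

```text
t 6.05 tcp [0.505  0.0094 0.0431] st [-0.1526  0.0407] lean 0.416 yaw of -y 0.156 zdir yaw 0.184 F [-8.5 -0.9 11.5]
top conf 0.83 axis x at y=0: [-0.1114 -0.0009] ctr x -0.1115 y -0.0195 0.117 res 0.0012 1626
rot to 0.7 [ 0.0212 -0.1871 -0.0043] rad 0.283
```

Request:
apply_moves([
  {"rotation": [0,0,0],"travel": [-0.2,-0.03,0],"claw": 0},
  {"rotation": [0.01,-0.094,-0.002],"travel": [-0.2,-0.03,-0.3],"claw": 0},
  {"rotation": [0.01,-0.094,-0.002],"travel": [0,0,-0.3],"claw": 0},
  {"rotation": [0,0,0],"travel": [0.2,0.03,0],"claw": 0},
  {"rotation": [0,0,0],"travel": [0.2,0.03,0],"claw": 0},
  {"rotation": [0,0,0],"travel": [0.2,0.03,0],"claw": 0},
  {"rotation": [0,0,0],"travel": [0.2,0.03,0],"claw": 0},
  {"rotation": [0,0,0],"travel": [0.2,0.03,0],"claw": 0},
  {"rotation": [0,0,0],"travel": [0.2,0.03,0],"claw": 0},
  {"rotation": [0,0,0],"travel": [0.2,0.03,0],"claw": 0},
])

```text
time: 7.25
tool_pos: [0.5339, 0.0358, 0.0345]
orientation: [0.971, 0.081, 0.218, -0.053]
contact_force: [-8.0, -2.0, 9.3]
finger_gap: 0.0878
grip_force: 5.2
```

```bash
python3 -c "
from h import *
tool();cart(('top',));rot(.7)
im,_=bot.grab_frame('top');cv2.imwrite('pics/t1.png',cv2.resize(im[100:300,150:420],None,fx=2,fy=2)[...,::-1])"
```

```text
t 7.25 tcp [0.5339 0.0358 0.0345] st [-0.12    0.0623] lean 0.453 yaw of -y 0.181 zdir yaw 0.321 F [-8.  -2.   9.3]
top conf 0.77 axis x at y=0: [-0.0744 -0.0391] ctr x -0.0764 y -0.0181 0.1171 res 0.0011 1596
rot to 0.7 [-0.0162 -0.1723 -0.0259] rad 0.262
```

View pics/t1.png

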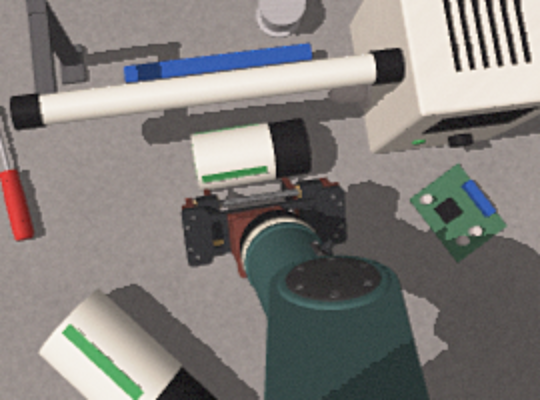

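The stripe now shows on the robot-facing side at (235,172) in the crop, with the cartridge still square to the rail. I'll check the roll angle and which joint is limiting the lean.

```bash
cat >> h.py <<'E'
def stripe():
    for n in('top','side'):
        im,W=cloud(n);h=cv2.cvtColor(im,cv2.COLOR_RGB2HSV)
        d=W[...,:2]-O;X=d@EX;Y=d@EY
        m=(abs(h[...,0].astype(int)-65)<20)&(h[...,1]>80)&(X>-.2)&(X<.05)&(Y>-.05)&(Y<.115)&(W[...,2]<.08)&(W[...,2]>.005)
        print(n,'stripe n',m.sum(),np.median(X[m]).round(4),np.median(Y[m]).round(3),np.median(W[m][:,2]).round(4)) if m.sum() else print(n,'no stripe')
E
python3 -c "
from h import *
stripe();print(np.round(bot.get_state()['joints'],3));print(np.array(bot.camera_info('top')['pose'])[:3,3])"
```

```text
top stripe n 92 -0.0995 0.075 0.0631
side stripe n 40 -0.0994 0.078 0.0634
[-0.229  0.46   2.206  1.234  0.245 -0.003]
[0.43266772 0.07793504 0.91623113]
```

Request:
apply_moves([
  {"rotation": [0,0,0],"travel": [0.2,0.03,0],"claw": 0},
  {"rotation": [0,0,0],"travel": [0.2,0.03,0],"claw": 0},
  {"rotation": [-0.002,-0.02,-0.003],"travel": [0.2,0.02,0],"claw": 0},
  {"rotation": [-0.002,-0.02,-0.003],"travel": [0.2,0.02,0],"claw": 0},
  {"rotation": [-0.002,-0.02,-0.003],"travel": [0.2,0.02,0],"claw": 0},
  {"rotation": [-0.002,-0.02,-0.003],"travel": [0.2,0.02,0],"claw": 0},
  {"rotation": [-0.002,-0.02,-0.003],"travel": [0.2,0.02,0],"claw": 0},
  {"rotation": [-0.002,-0.02,-0.003],"travel": [0.2,0.02,0],"claw": 0},
  {"rotation": [0,0,0],"travel": [0.2,0.02,0],"claw": 0},
  {"rotation": [0,0,0],"travel": [0,0,0],"claw": 0},
])

```text
time: 8.5
tool_pos: [0.5889, 0.0419, 0.0348]
orientation: [0.949, 0.074, 0.303, -0.035]
contact_force: [0.9, -0.2, 0.7]
finger_gap: 0.0878
grip_force: 0.0
```

```bash
python3 -c "
from h import *
tool();cart();rot(.65);stripe();print(np.round(bot.get_state()['joints'],3))"
```

```text
t 8.5 tcp [0.5889 0.0419 0.0348] st [-0.0648  0.0601] lean 0.62 yaw of -y 0.163 zdir yaw 0.192 F [ 0.9 -0.2  0.7]
rot to 0.65 [-0.0101 -0.0222 -0.0083] rad 0.039
top stripe n 80 -0.0409 0.074 0.0559
side stripe n 44 -0.0384 0.081 0.0562
[-0.188  0.541  2.237  2.354  0.308 -1.086]
```

```bash
python3 -c "
from h import *
a,_=bot.grab_frame('top');b,_=bot.grab_frame('side')
a=cv2.resize(a[100:240,170:400],(690,420))
b=cv2.resize(b[120:240,170:320],(525,420))
cv2.imwrite('pics/t2.png',cv2.resize(np.hstack([a,b]),(800,277))[...,::-1])
for n in('top','side'):print(n,[(r['point'],r['conf'],r['mask'].sum()) for r in bot.outline_of('cartridge_center',n)])"
```

```text
top [([217.2, 287.8], 0.84, np.int64(3968)), ([272.1, 155.9], 0.69, np.int64(830))]
side [([222.9, 187.4], 0.98, np.int64(1091)), ([340.3, 193.0], 0.96, np.int64(547)), ([321.4, 240.3], 0.9, np.int64(4270))]
```

View pics/t2.png

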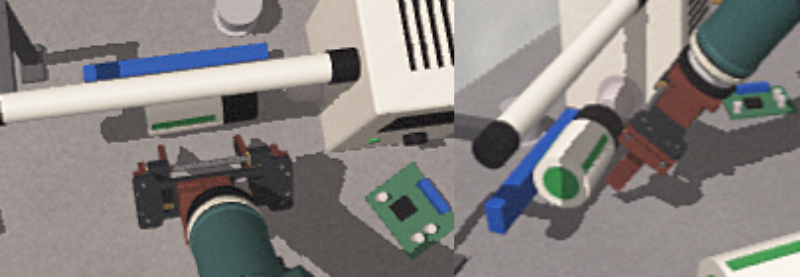

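The cartridge has rolled ahead of the hand and sits beside the rail under the light: top crop (185,115), side crop (575,165). I'll measure the remaining gap.

```bash
sed -i "s/if q\[:,2\].max()>.09 or/q=q[q[:,2]<.078]\n            if len(q)<60 or r['mask'].sum()>2500 or/" h.py; python3 -c "
from h import *
cart();rot(.68)"
```

```text
top conf 0.68 axis x at y=0: [ 0.0001 -0.0479] ctr x -0.0023 y -0.0165 0.1184 res 0.001 723
side conf 0.63 axis x at y=0: [ 0.0007 -0.0446] ctr x -0.0018 y -0.0118 0.1254 res 0.005 971
rot to 0.68 [-0.0072 -0.0421 -0.0082] rad 0.065
```

Request:
apply_moves([
  {"rotation": [-0.004,-0.02,-0.004],"travel": [0.15,0.02,0],"claw": 0},
  {"rotation": [-0.004,-0.02,-0.004],"travel": [0.15,0.02,0],"claw": 0},
  {"rotation": [0,0,0],"travel": [0.15,0.02,0],"claw": 0},
  {"rotation": [0,0,0],"travel": [0.15,0.02,0],"claw": 0},
  {"rotation": [0,0,0],"travel": [0.13,0.02,0],"claw": 0},
  {"rotation": [0,0,0],"travel": [0.07,0.01,0],"claw": 0},
  {"rotation": [0,0,0],"travel": [0,0,0],"claw": 0},
  {"rotation": [0,0,0],"travel": [0,0,0],"claw": 0},
  {"rotation": [0,0,0],"travel": [0,0,0],"claw": 0},
  {"rotation": [0,0,0],"travel": [0,0,0],"claw": 0},
])

```text
time: 10.2
tool_pos: [0.6119, 0.0451, 0.0347]
orientation: [0.941, 0.071, 0.331, -0.025]
contact_force: [-1.7, 0.4, 1.5]
finger_gap: 0.0876
grip_force: 0.9
```

```bash
python3 -c "
from h import *
tool();cart();rot(.68)"
```

```text
t 10.2 tcp [0.6119 0.0451 0.0347] st [-0.0416  0.0598] lean 0.677 yaw of -y 0.151 zdir yaw 0.15 F [-1.7  0.4  1.5]
top conf 0.61 axis x at y=0: [ 0.0015 -0.0202] ctr x 0.0005 y -0.0162 0.1195 res 0.001 674
side conf 0.88 axis x at y=0: [ 0.0012 -0.0147] ctr x 0.0004 y -0.0131 0.1255 res 0.0055 854
rot to 0.68 [ 0.0008 -0.0021 -0.0002] rad 0.003
```

Request:
apply_moves([
  {"rotation": [0,0,0],"travel": [-0.27,-0.04,0],"claw": 0},
  {"rotation": [0,0,0],"travel": [-0.27,-0.04,0],"claw": 0},
  {"rotation": [0,0,0],"travel": [-0.27,-0.04,0],"claw": 1},
  {"rotation": [0,0,0],"travel": [-0.06,0.39,0],"claw": 1},
  {"rotation": [0,0,0],"travel": [-0.12,0.79,0],"claw": 1},
  {"rotation": [0,0,0],"travel": [-0.12,0.79,0],"claw": 1},
  {"rotation": [0,0,0],"travel": [-0.12,0.79,0],"claw": 1},
  {"rotation": [0,0,0],"travel": [-0.06,0.39,0],"claw": 1},
  {"rotation": [0,0,0],"travel": [0,0,0],"claw": 1},
  {"rotation": [0,0,0],"travel": [0,0,0],"claw": 1},
])

```text
time: 11.4
tool_pos: [0.5728, 0.1359, 0.0346]
orientation: [0.941, 0.072, 0.331, -0.025]
contact_force: [0.3, -0.8, 0.9]
finger_gap: 0.0272
grip_force: 0.0
```

```bash
python3 -c "
from h import *
tool();cart();rot(.68);print(bot.get_state()['finger_gap'],np.round(bot.get_state()['joints'],2))"
```

```text
t 11.4 tcp [0.5728 0.1359 0.0346] st [-0.0665  0.1555] lean 0.676 yaw of -y 0.152 zdir yaw 0.151 F [ 0.3 -0.8  0.9]
top conf 0.7 axis x at y=0: [ 0.0014 -0.0198] ctr x 0.0003 y -0.0163 0.1191 res 0.001 694
side conf 0.6 axis x at y=0: [ 0.0017 -0.0163] ctr x 0.0008 y -0.012 0.1252 res 0.0048 1006
rot to 0.68 [ 0.0009 -0.0021  0.0006] rad 0.004
0.011166598218451333 [ 0.09  0.57  2.29  3.05  0.4  -1.53]
```

Request:
apply_moves([
  {"rotation": [0,0,0],"travel": [0.33,0.05,-0.02],"claw": 1},
  {"rotation": [0,0,0],"travel": [0.33,0.05,-0.02],"claw": 1},
  {"rotation": [0,0,0],"travel": [0.33,0.05,-0.02],"claw": 1},
  {"rotation": [0,0,0],"travel": [0.33,0.05,-0.02],"claw": 1},
  {"rotation": [0,0,0],"travel": [0.33,0.05,-0.02],"claw": 1},
  {"rotation": [0,0,0],"travel": [0.33,0.05,0],"claw": 1},
  {"rotation": [0,0,0],"travel": [0.33,0.05,0],"claw": 1},
  {"rotation": [0,0,0],"travel": [0.03,-0.2,0],"claw": 1},
  {"rotation": [0,0,0],"travel": [0.03,-0.2,0],"claw": 1},
  {"rotation": [0,0,0],"travel": [0.03,-0.2,0],"claw": 1},
])

```text
time: 12.6
tool_pos: [0.6458, 0.1285, 0.0317]
orientation: [0.941, 0.072, 0.331, -0.025]
contact_force: [0.6, 0.7, -0.2]
finger_gap: 0.0004
grip_force: 0.0
```

Request:
apply_moves([
  {"rotation": [0,0,0],"travel": [0.03,-0.2,0],"claw": 1},
  {"rotation": [0,0,0],"travel": [0.03,-0.2,0],"claw": 1},
  {"rotation": [0,0,0],"travel": [0.03,-0.2,0],"claw": 1},
  {"rotation": [0,0,0],"travel": [0.03,-0.2,0],"claw": 1},
  {"rotation": [0,0,0],"travel": [0.03,-0.2,0],"claw": 1},
  {"rotation": [0,0,0],"travel": [0,0,0],"claw": 1},
  {"rotation": [0,0,0],"travel": [0,0,0],"claw": 1},
  {"rotation": [0,0,0],"travel": [0,0,0],"claw": 1},
  {"rotation": [0,0,0],"travel": [0,0,0],"claw": 1},
  {"rotation": [0,0,0],"travel": [0,0,0],"claw": 1},
])

```text
time: 13.6
tool_pos: [0.6498, 0.0987, 0.0317]
orientation: [0.941, 0.071, 0.331, -0.025]
contact_force: [-0.3, -1.3, 0.3]
finger_gap: 0.0002
grip_force: 0.0
```

```bash
python3 -c "
from h import *
tool();cart();rot(.68)"
```

```text
t 13.6 tcp [0.6498 0.0987 0.0317] st [0.004  0.1071] lean 0.677 yaw of -y 0.151 zdir yaw 0.15 F [-0.3 -1.3  0.3]
top conf 0.78 axis x at y=0: [ 0.0013 -0.0288] ctr x 0.0009 y -0.0444 0.072 res 0.0011 334
side conf 0.52 axis x at y=0: [ 0.0086 -0.1457] ctr x 0.0041 y -0.0383 0.1 res 0.0039 109
rot to 0.68 [ 0.0008 -0.0021 -0.0002] rad 0.003
```

Request:
apply_moves([
  {"rotation": [0,0,0],"travel": [0.02,-0.13,0],"claw": 1},
  {"rotation": [0,0,0],"travel": [0.02,-0.13,0],"claw": 1},
  {"rotation": [0,0,0],"travel": [0.02,-0.13,0],"claw": 1},
  {"rotation": [0,0,0],"travel": [0.02,-0.13,0],"claw": 1},
  {"rotation": [0,0,0],"travel": [0.02,-0.13,0],"claw": 1},
  {"rotation": [0,0,0],"travel": [0.02,-0.13,0],"claw": 1},
  {"rotation": [0,0,0],"travel": [0.02,-0.13,0],"claw": 1},
  {"rotation": [0,0,0],"travel": [0.02,-0.13,0],"claw": 1},
  {"rotation": [0,0,0],"travel": [0.02,-0.13,0],"claw": 1},
  {"rotation": [0,0,0],"travel": [0.02,-0.13,0],"claw": 1},
])

```text
time: 14.8
tool_pos: [0.6556, 0.0593, 0.0317]
orientation: [0.941, 0.072, 0.331, -0.025]
contact_force: [-2.5, 5.0, 2.3]
finger_gap: 0.0005
grip_force: 2.6
```

```bash
python3 -c "
from h import *
tool();cart();rot(.68)
a,_=bot.grab_frame('top');b,_=bot.grab_frame('side')
a=cv2.resize(a[100:240,170:400],(690,420))
b=cv2.resize(b[120:240,170:320],(525,420))
cv2.imwrite('pics/t3.png',cv2.resize(np.hstack([a,b]),(800,277))[...,::-1])"
```

```text
t 14.8 tcp [0.6556 0.0593 0.0317] st [0.0038 0.0673] lean 0.677 yaw of -y 0.152 zdir yaw 0.151 F [-2.5  5.   2.3]
top conf 0.81 axis x at y=0: [ 0.0003 -0.0299] ctr x 0.0011 y -0.0836 0.0287 res 0.001 314
side conf 0.66 axis x at y=0: [ 0.0843 -3.0479] ctr x -0.008 y -0.0147 0.0752 res 0.0034 103
rot to 0.68 [ 0.0009 -0.0023  0.0005] rad 0.004
```

View pics/t3.png

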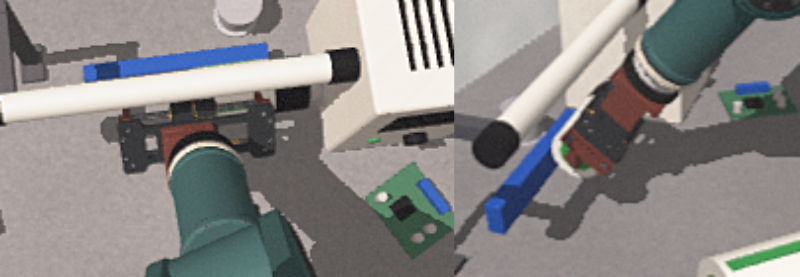

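The fingers are on the free end (top crop ~(190,105)), and the collar is going onto the spigot at about (290,97). About 14 mm is left, so I'll keep pushing gently.

Request:
apply_moves([
  {"rotation": [0,0,0],"travel": [0.02,-0.1,0],"claw": 1},
  {"rotation": [0,0,0],"travel": [0.02,-0.1,0],"claw": 1},
  {"rotation": [0,0,0],"travel": [0.01,-0.1,0],"claw": 1},
  {"rotation": [0,0,0],"travel": [0.01,-0.08,0],"claw": 1},
  {"rotation": [0,0,0],"travel": [0,0,0],"claw": 1},
  {"rotation": [0,0,0],"travel": [0,0,0],"claw": 1},
  {"rotation": [0,0,0],"travel": [0,0,0],"claw": 1},
  {"rotation": [0,0,0],"travel": [0,0,0],"claw": 1},
  {"rotation": [0,0,0],"travel": [0,0,0],"claw": 1},
  {"rotation": [0,0,0],"travel": [0,0,0],"claw": 1},
])

```text
time: 16.1
tool_pos: [0.6576, 0.048, 0.0317]
orientation: [0.941, 0.071, 0.331, -0.025]
contact_force: [-1.8, 1.5, 0.4]
finger_gap: 0.0006
grip_force: 0.8
```

```bash
python3 -c "
from h import *
tool();cart(('top',))"
```

```text
t 16.1 tcp [0.6576 0.048  0.0317] st [0.004  0.0559] lean 0.677 yaw of -y 0.151 zdir yaw 0.15 F [-1.8  1.5  0.4]
```

Request:
apply_moves([
  {"rotation": [0,0,0],"travel": [0.01,-0.05,0],"claw": 1},
  {"rotation": [0,0,0],"travel": [0.01,-0.05,0],"claw": 1},
  {"rotation": [0,0,0],"travel": [0,0,0],"claw": 1},
  {"rotation": [0,0,0],"travel": [0,0,0],"claw": 1},
  {"rotation": [0,0,0],"travel": [0,0,0],"claw": 1},
  {"rotation": [0,0,0],"travel": [0,0,0],"claw": 1},
  {"rotation": [0,0,0],"travel": [0,0,0],"claw": 1},
  {"rotation": [0,0,0],"travel": [0,0,0],"claw": 1},
  {"rotation": [0,0,0],"travel": [0,0,0],"claw": 1},
  {"rotation": [0,0,0],"travel": [0,0,0],"claw": 1},
])

```text
time: 17.2
tool_pos: [0.6581, 0.0453, 0.0317]
orientation: [0.941, 0.072, 0.331, -0.025]
contact_force: [-2.3, 4.0, 2.1]
finger_gap: 0.0002
grip_force: 2.6
```

Request:
apply_moves([
  {"rotation": [0,0,0],"travel": [0.01,-0.05,0],"claw": 1},
  {"rotation": [0,0,0],"travel": [0.01,-0.05,0],"claw": 1},
  {"rotation": [0,0,0],"travel": [0,0,0],"claw": 1},
  {"rotation": [0,0,0],"travel": [0,0,0],"claw": 1},
  {"rotation": [0,0,0],"travel": [0,0,0],"claw": 1},
  {"rotation": [0,0,0],"travel": [0,0,0],"claw": 1},
  {"rotation": [0,0,0],"travel": [0,0,0],"claw": 1},
  {"rotation": [0,0,0],"travel": [0,0,0],"claw": 1},
  {"rotation": [0,0,0],"travel": [0,0,0],"claw": 1},
  {"rotation": [0,0,0],"travel": [0,0,0],"claw": 1},
])

```text
time: 18.2
tool_pos: [0.6584, 0.0438, 0.0318]
orientation: [0.94, 0.073, 0.331, -0.025]
contact_force: [-2.5, 11.3, 2.8]
finger_gap: 0.0002
grip_force: 6.0
```

Request:
apply_moves([
  {"rotation": [0,0,0],"travel": [0.01,-0.06,0],"claw": 1},
  {"rotation": [0,0,0],"travel": [0,0,0],"claw": 1},
  {"rotation": [0,0,0],"travel": [0,0,0],"claw": 1},
  {"rotation": [0,0,0],"travel": [-0.02,0.15,0],"claw": 1},
  {"rotation": [0,0,0],"travel": [-0.05,0.3,0],"claw": 1},
  {"rotation": [0,0,0],"travel": [-0.05,0.4,0],"claw": 1},
  {"rotation": [0,0,0],"travel": [-0.05,0.3,0],"claw": 1},
  {"rotation": [0,0,0],"travel": [0,0,0],"claw": 1},
  {"rotation": [0,0,0],"travel": [0,0,0],"claw": 1},
  {"rotation": [0,0,0],"travel": [0,0,0],"claw": 1},
])

```text
time: 19.2
tool_pos: [0.6544, 0.0741, 0.0318]
orientation: [0.941, 0.071, 0.331, -0.025]
contact_force: [0.3, -0.5, -0.2]
finger_gap: 0.0007
grip_force: 0.0
```

Request:
apply_moves([
  {"rotation": [0,0,0],"travel": [-0.4,-0.06,0],"claw": 1},
  {"rotation": [0,0,0],"travel": [-0.5,-0.08,0],"claw": 1},
  {"rotation": [0,0,0],"travel": [-0.5,-0.08,0],"claw": 1},
  {"rotation": [0,0,0],"travel": [-0.5,-0.08,0],"claw": 1},
  {"rotation": [0,0,0],"travel": [-0.4,-0.06,0],"claw": 1},
  {"rotation": [0,0,0],"travel": [-0.07,0.5,0.2],"claw": 1},
  {"rotation": [0,0,0],"travel": [-0.1,0.7,0.2],"claw": 1},
  {"rotation": [0,0,0],"travel": [-0.1,0.7,0.2],"claw": 1},
  {"rotation": [0,0,0],"travel": [0,0,0],"claw": 1},
  {"rotation": [0,0,0],"travel": [0,0,0],"claw": 1},
])

```text
time: 20.2
tool_pos: [0.5765, 0.1211, 0.0498]
orientation: [0.941, 0.072, 0.331, -0.025]
contact_force: [-0.2, 0.0, -0.0]
finger_gap: 0.0001
grip_force: 0.0
```

```bash
python3 -c "
from h import *
tool();cart()
im,W=cloud('side');h=cv2.cvtColor(im,cv2.COLOR_RGB2HSV);d=W[...,:2]-O;X=d@EX;Y=d@EY
m=(abs(h[...,0].astype(int)-65)<20)&(h[...,1]>80)&(abs(X)<.03)&(abs(Y-.045)<.03)&(W[...,2]<.062)
print('end cap y',np.median(Y[m]),m.sum())
a,_=bot.grab_frame('top');b=im
a=cv2.resize(a[100:240,170:400],(690,420))
b=cv2.resize(b[120:240,170:320],(525,420))
cv2.imwrite('pics/t4.png',cv2.resize(np.hstack([a,b]),(800,277))[...,::-1])"
```

```text
t 20.2 tcp [0.5765 0.1211 0.0498] st [-0.0651  0.1403] lean 0.677 yaw of -y 0.152 zdir yaw 0.151 F [-0.2  0.  -0. ]
side conf 0.58 axis x at y=0: [-0.0005 -0.0327] ctr x 0.0004 y -0.0957 0.0436 res 0.0055 764
end cap y 0.04047876607971384 145
```

View pics/t4.png

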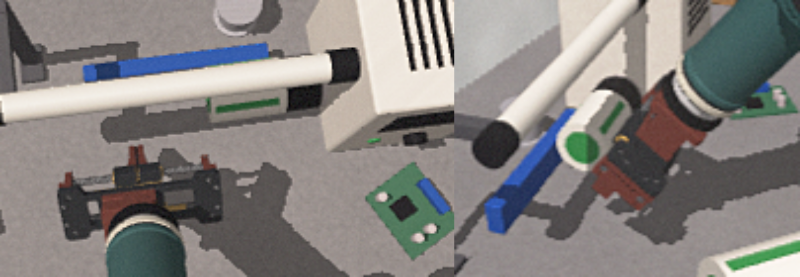

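The cartridge is home: its end cap is at station y 40.5 mm, against 40 mm expected, it lies along the rail, and the hand is clear at (140,190) in the top crop.

```bash
python3 -c "
from station import bot
print(bot.sign_off())"
```

```text
the job is handed in; nothing more can be done
None
```

I rolled the cartridge to the stop rail, pushed it onto the spigot and handed the job in. The camera puts the mouth about 0.5 mm from the flange and the axis within 1 mm of line, with the hand clear; sign-off returned no verdict, so I have no confirmed pass.

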